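Change the vial inserts: off the hooks and home on their chucks

TASK

Change the vial turner over: lift the blue and the orange insert off the slanted hooks of the rack and put each on the chuck with the collar of its own colour, turned so that the drive pins enter its slots and it sits fully home. Don't force an insert down on the pins; leave the grey insert hanging and the filled vials standing where they are.

Things in the scene. Friction and masses are not known exactly. Their poses are not given: they have to be found in the camera images.
- blue_insert: blue insert: bush 36 tall, through-bore 23 diameter. Barrel 38 diameter from 13 up to 36; below it the foot, 46 diameter, whose underside has six radial slots, 7 deep, 9 wide at 18 from the axis, 60 degrees apart, the first 30 degrees from its x axis. Origin: on its axis at the underside; z up the axis (along the peg while it hangs). 0.1 to 0.18 kg
- orange_insert: orange insert: bush 36 tall, through-bore 23 diameter. Barrel 38 diameter from 13 up to 36; below it the foot, 46 diameter, whose underside has six radial slots, 7 deep, 9 wide at 18 from the axis, 60 degrees apart, the first 30 degrees from its x axis. Origin: on its axis at the underside; z up the axis (along the peg while it hangs). 0.1 to 0.18 kg
- grey_insert: bare-metal (grey) insert, same shape and size as the coloured ones; it stays on its hook
- blue_seat (a point): seat of the chuck with the blue collar (68 diameter): centre of its steel plate, on which the insert's underside rests when home; 66 above the table, z up. On the plate: a centring stub, 21 diameter, 13 tall, tapered tip; three drive pins, 5 thick, 6 tall, at 18 from the axis, 120 degrees apart. Plate and pins turn stiffly and stand at any angle, which this frame does not show
- orange_seat (a point): seat of the chuck with the orange collar (68 diameter): centre of its steel plate, on which the insert's underside rests when home; 66 above the table, z up. On the plate: a centring stub, 21 diameter, 13 tall, tapered tip; three drive pins, 5 thick, 6 tall, at 18 from the axis, 120 degrees apart. Plate and pins turn stiffly and stand at any angle, which this frame does not show
- blue_chuck: fixed round chuck with the blue collar, 76 diameter, bolted on the vial turner; origin under its centre, its seat 26 above
- orange_chuck: the same with the orange collar
- hook_rack: grey sheet-steel rack on two feet behind the vial turner, 75 deep, 240 wide, 170 tall, fixed; origin on the table under its middle, its front faces its -x; y runs along the row of hooks, an upright sheet stands 50 behind the hooks' washers
- left_hook (a point): left hook (seen from the robot): centre of the top of its washer (44 diameter), on which an insert rests; axes as the rack's. The peg, 18 diameter, rises 48 from here, leaning 40 degrees from vertical to the rack's front: direction (-0.643, 0, 0.766) in the rack's frame. All three hooks alike
- middle_hook (a point): middle hook (seen from the robot): centre of the top of its washer (44 diameter), on which an insert rests; axes as the rack's. 85 beside the left one
- right_hook (a point): right hook (seen from the robot): centre of the top of its washer (44 diameter), on which an insert rests; axes as the rack's. 85 beside the middle one
- vial_turner: fixed white drive housing that carries the two chucks, 90 deep, 230 wide, 40 tall; origin under its centre, front to its -x; chuck axes 110 apart. An insert that rides on the drive pins stands 6 too high
- vial_a: filled glass vial with a white cap, 22 diameter, 56 tall, standing in front of the press; origin under its base
- vial_d: another filled vial like the first, 22 diameter, 56 tall
- vial_amber: amber vial with a white cap, 24 diameter, 64 tall, standing there too

How it is judged:
At the end, for the whole second after the job is handed in: Blue and orange insert each on the chuck with its colour: within 3 mm of the seat's axis, underside less than 2 mm above the seat (on the pins: 6), upright within 0.06 rad, at rest. Grey insert still on its hook (moved under 15 mm), the three vials moved under 30 mm (horizontal distance between blue_insert and blue_seat below 0.003 m and z of blue_insert in the frame of blue_seat between -0.004 and 0.002 m and angle between each of blue_insert, orange_insert's own z axis and vertical below 0.06 rad and linear speed of each of blue_insert, orange_insert below 0.01 m/s and horizontal distance between orange_insert and orange_seat below 0.003 m and z of orange_insert in the frame of orange_seat between -0.004 and 0.002 m and distance of grey_insert from where it was at the start of the episode below 0.015 m and distance of each of vial_a, vial_d, vial_amber from where it was at the start of the episode below 0.03 m); the robot touches nothing.
It fails at once if an insert is forced down on a chuck (more than 110 N between them) (contact force between any of blue_insert, orange_insert and blue_chuck above 110 N or contact force between any of blue_insert, orange_insert and orange_chuck above 110 N).
It fails at once if the grey insert is pulled or knocked from its place on the hook (moved more than 15 mm) (distance of grey_insert from where it was at the start of the episode above 0.015 m).
It fails at once if a filled vial is shoved (more than 30 mm) or knocked over (distance of any of vial_a, vial_d, vial_amber from where it was at the start of the episode above 0.03 m or angle between any of vial_a, vial_d, vial_amber's own z axis and vertical above 0.5 rad).
It also fails if it takes over 72 s, if anything falls off the work surface, if the arm or the gripper's body presses on something with over 40 N, if the wrist force passes 120 N, or if a joint passes its speed limit or range.

ROBOT

A 6-joint arm with a two-finger parallel gripper is mounted at the origin on a cart in front of the work surface, level with it; the furniture and walls round the work are solid. World frame = base frame: x ahead of the robot, y to its left, z up, the work surface at z = 0. Lengths are in m, angles in rad, forces in N, time in s.
With the tool pointing down it reaches from about 0.3 to 0.775 m from the base axis. Payload 14.6 kg.
Tool frame: the origin (TCP) lies midway between the tips of the shut fingers; the grasp point (between the pads) lies 19 mm behind it (ctrl.pinch_z is the z of the grasp point in the tool frame, in m); z points along the fingers, y is the line along which they close (so a half turn about z gives the same grasp; the last joint's range is limited). The gripper opens to 94 mm and grips with 3 to 60 N. Pads are 16 mm wide; open, the fingers measure 119 mm over their backs; the gripper's body (75 mm by 177 mm) begins 78 mm behind the grasp point.
Start: joints at [1.198, 0.3, 1.521, -0, 1.321, -0.067], TCP at [0.166, 0.524, 0.205] pointing down, gripper open.
Joint ranges: [-3.03, 3.03], [-0.79, 2.21], [0.23, 2.52], [-1.04, 4.18], [0, 3.07], [-2.55, 2.55]. Speed limits (rad/s): [2.22, 2.22, 2.57, 3.14, 3.14, 3.14].

INTERFACE

Orientations are given as [roll, pitch, yaw] about the fixed x, y, z axes, in that order (R = Rz(yaw) Ry(pitch) Rx(roll)).
In Python, from station import ctrl, camera, ticket gives the robot as it stands. The module is installed in compiled form; this text tells all that it offers.
- The arm moves only by the shell command python3 -m inch 'ROWS' [FORCE]. ROWS is text: rows parted by semicolons, each of 7 numbers parted by spaces: the opening, from -1 (shut) to 1 (fully open), then the shift along the tool's x, y, z in units of 0.03 m (1.0 is 0.03 m), then the turn, a rotation vector about the tool's x, y, z in units of 10 degrees (1.0 is 10 degrees). In form: grip dx dy dz rx ry rz; .... A call has 1 to 10 rows; each row shifts and turns the commanded pose from where the row before left it, along the tool's axes as they then stand; what a row does not reach is not made up. A row lasts 1/8 s, in which the tool goes at most 62.5 mm and 10.7 degrees, less where a joint would pass 70% of its speed; a pose out of reach is approached as far as the arm can. A call with a number of a shift or a turn outside -1 to 1 is refused whole. A call with a gripper value outside its range is refused whole. The fingers move at their own pace and stop on an object; FORCE is the grip in N (left out, the last holds). Time passes only in rows, so rows that do not move let the fingers close. It gives the time, the measured TCP pose, the force, the opening and the grip force at its end, in the units of the state.
- ctrl.get_obs(): the state, without advancing time (a new reading comes with each control period).
- camera(name): name is "scene" or "top" or "wrist"; returns a dict with "img" (420x560x3 uint8, blue, green, red), "range_z" (420x560 float32, m along the optical axis (not along the pixel's ray), 0 where there is no reading), "intrinsics" (3x3 intrinsics, pixels), "view" (4x4, takes a point from world to camera coordinates). Camera axes: x right, y down, z forward; pixel columns grow to the right and rows downward; lengths in m; the calibration is good to about 2 mm. A picture is of the moment at which its call begins.
- ticket.hand_in(): hands the job in; it is judged then, once.
The state is a dict: "time_s": time; "qpos": joint angles; "joint_vel": joint speeds; "tau": joint torques, N m; "ee_pos": TCP position; "eef_rot": TCP orientation; "force": force on the tool from outside, world axes, zero at the start; "moment": the same for the moment, N m; "grip_width": finger opening in m; "grip_force": force on a finger pad.
Only numpy, scipy, OpenCV 4.12 (cv2) and the standard library are available. Lean on these libraries where they do the work, as an engineer would, in place of code of your own. Each camera call takes 0.05 s, during which the arm holds its last target. There are 200 camera calls.

## Working session

There is one attempt and no reset: what is moved stays moved. The work goes in short steps, Python scripts to look and compute and a shell command to move; the robot and the scene stay as the last step left them, time stands still between calls to the robot, and variables do not carry over. Pictures are saved under pics/ and viewed, at most 10 in all, crops included, and the job is handed in when it is done.

```bash
mkdir -p pics; ls; python3 - <<'E'
from station import ctrl,camera
import cv2,numpy as np
o=ctrl.get_obs(); print(o, ctrl.pinch_z)
for n in("scene","top"):
    c=camera(n); cv2.imwrite(f"pics/{n}0.png",c["img"]); np.savez(f"{n}0.npz",**c)
    print(n,c["intrinsics"].tolist(),c["view"].round(3).tolist())
E
```

```text
pics
{'time_s': 0.0, 'qpos': array([ 1.19836137e+00,  3.00483021e-01,  1.52158365e+00,  3.23976903e-05,
        1.32067831e+00, -6.66489777e-02]), 'joint_vel': array([ 0.00027544, -0.00127627, -0.00114479, -0.0003957 ,  0.00026308,
       -0.00037108]), 'tau': array([-3.23398643e-03, -5.31807268e+01, -3.52729905e+01,  7.07159517e-02,
        2.44596071e-02, -1.13248911e-04]), 'ee_pos': array([0.1654998 , 0.52423855, 0.2048787 ]), 'eef_rot': array([-3.14044497e+00, -1.08055270e-04,  2.83579858e+00]), 'force': array([-0.11703265, -0.30364247, -0.77660859]), 'moment': array([-0.00193535,  0.00890984,  0.02450986]), 'grip_force': 0.0, 'grip_width': 0.0940855941747665} -0.0188
scene [[389.85883468854064, 0.0, 286.027008826866], [0.0, 389.85883468854064, 210.41705022629571], [0.0, 0.0, 1.0]] [[0.841, -0.541, -0.014, -0.287], [-0.238, -0.346, -0.908, 0.291], [0.486, 0.766, -0.42, 0.464], [0.0, 0.0, 0.0, 1.0]]
top [[419.03535910765225, 0.0, 277.36558782037724], [0.0, 419.03535910765225, 203.45052242840748], [0.0, 0.0, 1.0]] [[-0.017, -1.0, -0.022, 0.244], [-0.982, 0.021, -0.189, 0.481], [0.189, 0.019, -0.982, 0.852], [0.0, 0.0, 0.0, 1.0]]
```

View pics/scene0.png

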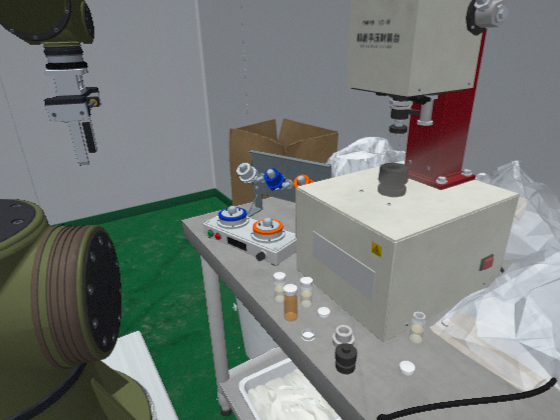

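View pics/top0.png

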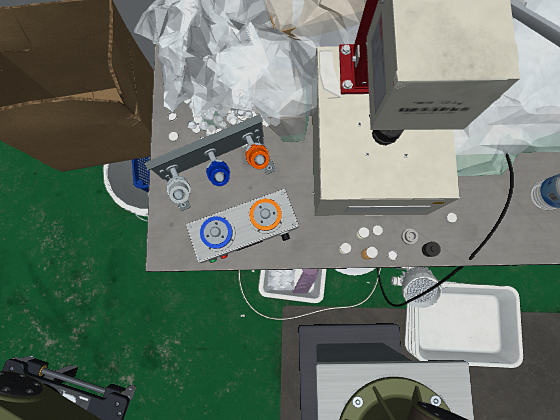

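The scene view shows grey/blue/orange inserts on the left/middle/right hooks (blue at ~(274,180)). In the top view, the inserts are at about (178,185), (218,172) and (258,155), and the chucks at about (216,232) blue and (266,214) orange. The three vials are near (360,245). Next I'll enlarge the top view.

```bash
cat > h.py <<'E'
import numpy as np,cv2
def w(c,u,v,z=None):
    "pixel -> world; z given: on plane world z, else via depth"
    K=c["intrinsics"];V=c["view"];R=V[:3,:3];t=V[:3,3]
    r=R.T@np.linalg.inv(K)@np.array([u,v,1.]);o=-R.T@t
    if z is not None: return o+r*(z-o[2])/r[2]
    return o+r*np.median([x for x in c["range_z"][int(v)-1:int(v)+2,int(u)-1:int(u)+2].ravel()])
def px(c,p):
    q=c["view"][:3,:3]@p+c["view"][:3,3];q=c["intrinsics"]@q;return q[:2]/q[2]
E
python3 - <<'E'
from h import *
c=dict(np.load("top0.npz"))
im=c["img"];cv2.imwrite("pics/crop0.png",cv2.resize(im[115:260,150:310],None,fx=4,fy=4,interpolation=cv2.INTER_CUBIC))
hsv=cv2.cvtColor(im,cv2.COLOR_BGR2HSV)
for n,lo,hi in(("blue",(105,120,60),(125,255,255)),("orange",(5,150,120),(20,255,255))):
    m=cv2.inRange(hsv,lo,hi);m[:,:140]=0;m[:,310:]=0
    k,l,s,ce=cv2.connectedComponentsWithStats(m)
    for i in range(1,k):
        if s[i,4]>60:
            cnt=max(cv2.findContours((l==i).astype('uint8'),0,1)[0],key=cv2.contourArea)
            e=cv2.fitEllipse(cnt);print(n,s[i].tolist(),np.round(e[0],1),np.round(e[1],1),w(c,*e[0],z=.066).round(4),w(c,*e[0]).round(4))
for p in((360,253),(362,234),(374,229),(345,247),(376,254)):print(p,w(c,*p).round(3))
E
```

```text
blue [140, 156, 10, 33, 179] [144.4 172.3] [10.1 32.3] [0.5562 0.519  0.066 ] [ 0.6621  0.6512 -0.3137]
blue [206, 161, 24, 25, 370] [218.1 172.9] [22.3 24.4] [0.5511 0.3597 0.066 ] [0.5268 0.3451 0.1551]
blue [200, 216, 32, 33, 357] [215.5 232. ] [30.8 31.7] [0.424 0.364 0.066] [0.4224 0.3618 0.079 ]
orange [245, 144, 24, 25, 346] [257.4 156.2] [21.6 24.4] [0.5863 0.2751 0.066 ] [0.5586 0.2693 0.1545]
orange [249, 199, 32, 32, 330] [265.  214.1] [30.7 30.9] [0.4596 0.2603 0.066 ] [0.4574 0.2596 0.0795]
(360, 253) [0.379 0.055 0.002]
(362, 234) [0.415 0.058 0.055]
(374, 229) [0.431 0.023 0.009]
(345, 247) [0.388 0.095 0.056]
(376, 254) [0.372 0.033 0.063]
```

View pics/crop0.png

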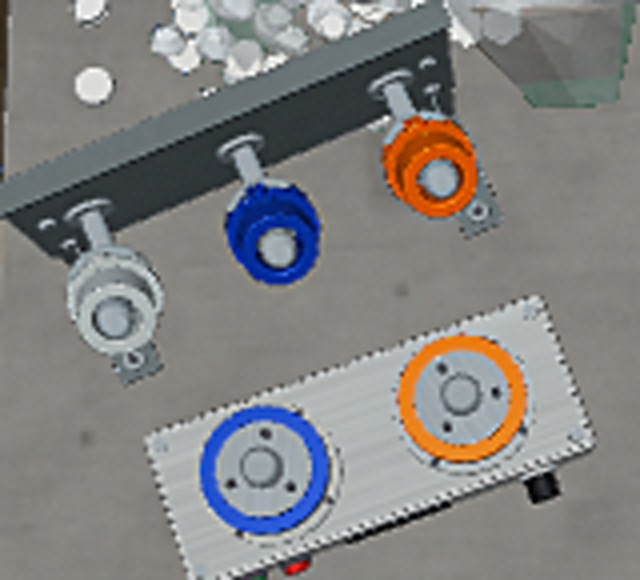

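The crop shows all three slanted inserts and both chucks. The blue pins are at about (265,433), (232,484), (291,487) and the orange pins at (443,369), (447,427), (496,393). Slot notches show only faintly at the rear foot edges. I'll write a move-planning helper and find where the wrist camera is mounted.

```bash
cat >> h.py <<'E'
from scipy.spatial.transform import Rotation as Ro
from scipy.linalg import logm,expm
def T(R,p):
    M=np.eye(4);M[:3,:3]=R;M[:3,3]=p;return M
def cur():
    from station import ctrl
    o=ctrl.get_obs();return T(Ro.from_euler('xyz',o["eef_rot"]).as_matrix(),o["ee_pos"]),o
def plan(M,target,n=None):
    "repeat the printed row n times"
    D=np.linalg.inv(M)@target;rv=Ro.from_matrix(D[:3,:3]).as_rotvec()
    if n is None:n=int(np.ceil(max(np.abs(D[:3,3]).max()/.03,np.degrees(np.abs(rv)).max()/10,np.degrees(np.linalg.norm(rv))/10.5,.01)*1.02))
    S=np.real(expm(np.real(logm(D))/n))
    print("n",n,"row",(S[:3,3]/.03).round(3),(np.degrees(rv)/n/10).round(3));return n
def frame(z,y):
    "rotation with tool z along z, tool y near y"
    z=np.array(z,float);z/=np.linalg.norm(z);x=np.cross(y,z);x/=np.linalg.norm(x);return np.c_[x,np.cross(z,x),z]
E
python3 - <<'E'
from h import *
from station import camera
M,o=cur();c=camera("wrist")
C=np.linalg.inv(c["view"]);print((np.linalg.inv(M)@C).round(4).tolist(),c["intrinsics"][0,0])
a=.36
R=frame([0,0,-1],[-np.sin(a),np.cos(a),0])
plan(M,T(R,[.47,.33,.36]))
t=dict(np.load("top0.npz"))
# sheet orientation: points with depth at z>.12 behind hooks
K=t["intrinsics"];v,u=np.mgrid[115:260,150:270];d=t["range_z"][115:260,150:270]
P=np.stack([(u-K[0,2])/K[0,0]*d,(v-K[1,2])/K[1,1]*d,d],-1).reshape(-1,3)
W=(P-t["view"][:3,3])@t["view"][:3,:3]
s=W[(W[:,2]>.16)&(W[:,2]<.175)];print(len(s),cv2.fitLine(s[:,:2].astype('f4'),cv2.DIST_HUBER,0,.01,.01).ravel())
E
```

```text
[[0.0001, -0.9608, -0.2771, 0.0808], [1.0, 0.0003, -0.0005, -0.0014], [0.0006, -0.2771, 0.9608, -0.1802], [0.0, 0.0, 0.0, 1.0]] 368.8289980305014
n 12 row [-0.862 -0.549 -0.43 ] [-0.    -0.    -0.318]
986 [ 0.39007005 -0.9207852   0.5862896   0.3680931 ]
```

```bash
python3 - <<'E'
from h import *
M,o=cur();a=.4
plan(M,T(frame([0,0,-1],[-np.sin(a),np.cos(a),0]),[.43,.32,.27]),10)
E
```

```text
n 10 row [-0.892 -0.706 -0.216] [-0.    -0.    -0.404]
```

```bash
python3 -m inch '1 -.892 -.706 -.216 0 0 -.404;1 -.892 -.706 -.216 0 0 -.404;1 -.892 -.706 -.216 0 0 -.404;1 -.892 -.706 -.216 0 0 -.404;1 -.892 -.706 -.216 0 0 -.404;1 -.892 -.706 -.216 0 0 -.404;1 -.892 -.706 -.216 0 0 -.404;1 -.892 -.706 -.216 0 0 -.404;1 -.892 -.706 -.216 0 0 -.404;1 -.892 -.706 -.216 0 0 -.404' 40
python3 -m inch '1 0 0 0 0 0 0;1 0 0 0 0 0 0'
python3 - <<'E'
from h import *
from station import camera
c=camera("wrist");np.savez("w1.npz",**c);cv2.imwrite("pics/w1.png",c["img"])
E
```

```text
time_s: 1.4
ee_pos: [0.431, 0.3194, 0.2704]
eef_rot: [3.142, -0.0, -2.74]
force: [0.2, 0.0, 0.6]
grip_width: 0.0938
grip_force: 0.0
time_s: 1.65
ee_pos: [0.4296, 0.3201, 0.2698]
eef_rot: [-3.142, -0.001, -2.743]
force: [0.1, -0.5, 0.0]
grip_width: 0.0939
grip_force: 0.0
```

View pics/w1.png

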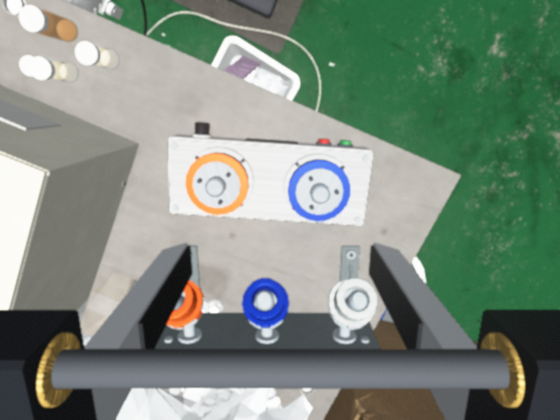

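The wrist view shows the orange chuck at (217,184), the blue chuck at (319,190), and the orange, blue and grey inserts at (184,300), (265,302) and (353,302). I'll rectify the chucks and fit the insert axes.

```bash
cat > m.py <<'E'
from h import *
import sys
c=dict(np.load(sys.argv[1]));top=dict(np.load("top0.npz"))
a=.40;d=np.array([-.643*np.cos(a),-.643*np.sin(a),.766]);ey=np.array([-np.sin(a),np.cos(a),0]);ex=np.cross(ey,d)
for cn,c_ in(("wrist",c),("top",top)):
  K=c_["intrinsics"];v,u=np.mgrid[0:420,0:560];dz=c_["range_z"]
  P=np.stack([(u-K[0,2])/K[0,0]*dz,(v-K[1,2])/K[1,1]*dz,dz],-1)
  W=(P-c_["view"][:3,3])@c_["view"][:3,:3]
  hsv=cv2.cvtColor(c_["img"],cv2.COLOR_BGR2HSV)
  for n,lo,hi in(("blue",(105,120,60),(125,255,255)),("orange",(5,150,120),(20,255,255))):
    m=cv2.inRange(hsv,lo,hi)>0
    r=m&(W[...,2]>.05)&(W[...,2]<.095)&(W[...,0]<.52)&(W[...,1]>.2)
    cnt=max(cv2.findContours(r.astype('uint8'),0,1)[0],key=cv2.contourArea);e=cv2.fitEllipse(cnt)
    print(cn,n,"collar",np.round(e[1],1),w(c_,*e[0],z=.066).round(4),"z",np.median(W[r][:,2]).round(4))
    q=W[m&(W[...,2]>.1)&(W[...,2]<.25)&(W[...,0]>.45)&(W[...,1]>.2)]
    h=q@d;ht=np.percentile(h,97);s=q[h>ht-.004]
    (cx,cy),r=cv2.minEnclosingCircle(np.c_[s@ex,s@ey].astype('f4'))
    print("  insert top h",ht.round(4),"r",round(r,4),"topcentre",(cx*ex+cy*ey+ht*d).round(4),"origin",(cx*ex+cy*ey+(ht-.036)*d).round(4))
E
python3 m.py w1.npz
python3 - <<'E'
from h import *
c=dict(np.load("w1.npz"))
out=[]
for p in([.424,.364],[.4596,.2603]):
    g=np.arange(-200,200)/5e3
    Y,X=np.meshgrid(-g,-g);Wp=np.stack([p[0]+X,p[1]+Y,np.full_like(X,.072)],-1)
    q=Wp@c["view"][:3,:3].T+c["view"][:3,3];q=q@c["intrinsics"].T;q=(q/q[...,2:]).astype('f4')
    out.append(cv2.remap(c["img"],q[...,0],q[...,1],cv2.INTER_CUBIC))
cv2.imwrite("pics/chucks.png",np.hstack(out))
E
```

```text
wrist blue collar [58.7 60.4] [0.4239 0.3612 0.066 ] z 0.065
  insert top h -0.2808 r 0.019 topcentre [0.521  0.3418 0.1479] origin [0.5423 0.3509 0.1204]
wrist orange collar [56.1 57.3] [0.459  0.2584 0.066 ] z 0.0651
  insert top h -0.2807 r 0.0177 topcentre [0.5532 0.27   0.1494] origin [0.5745 0.279  0.1218]
top blue collar [30.7 31.6] [0.4239 0.3639 0.066 ] z 0.0647
  insert top h -0.2804 r 0.019 topcentre [0.5207 0.3428 0.1485] origin [0.5421 0.3518 0.121 ]
top orange collar [30.6 30.9] [0.4595 0.2602 0.066 ] z 0.0643
  insert top h -0.2803 r 0.0191 topcentre [0.5529 0.2649 0.148 ] origin [0.5742 0.2739 0.1204]
```

View pics/chucks.png

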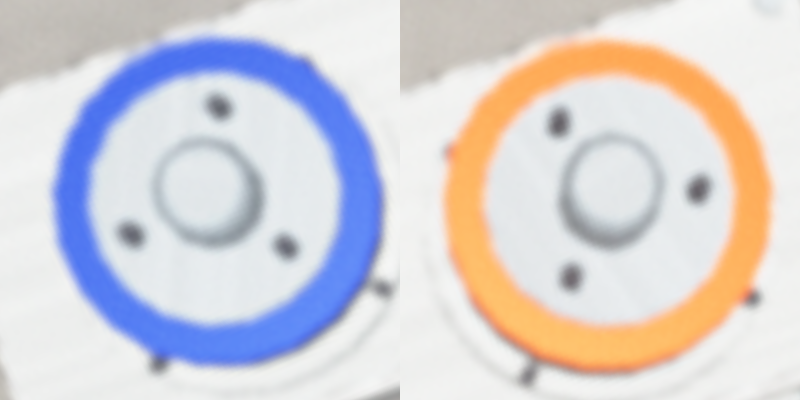

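The rectified chuck picture puts the blue pins at (219,106), (131,234), (286,246), which is −4.5° mod 120 in world. The orange pins at (559,122), (699,189), (571,278) give 34.6° mod 120. Next is the approach to the blue insert.

```bash
cat >> h.py <<'E'
a=.40;d=np.array([-.643*np.cos(a),-.643*np.sin(a),.766]);ey=np.array([-np.sin(a),np.cos(a),0])
RG=frame(-d,ey)
E
python3 - <<'E'
from h import *
M,o=cur()
plan(M,T(RG,np.array([.5422,.3514,.1207])+.085*d))
E
```

```text
n 5 row [-0.244 -0.102  0.665] [-0.    -0.801 -0.001]
```

```bash
python3 -m inch '.32 -.244 -.102 .665 0 -.801 0;.32 -.244 -.102 .665 0 -.801 0;.32 -.244 -.102 .665 0 -.801 0;.32 -.244 -.102 .665 0 -.801 0;.32 -.244 -.102 .665 0 -.801 0;.32 0 0 0 0 0 0;.32 0 0 0 0 0 0' 40
python3 - <<'E'
from h import *
from station import camera
M,o=cur()
plan(M,T(RG,np.array([.5422,.3514,.1207])+.0155*d),3)
c=camera("wrist");np.savez("w2.npz",**c)
E
python3 m.py w2.npz | head -4
```

```text
time_s: 2.58
ee_pos: [0.4925, 0.3302, 0.1872]
eef_rot: [3.142, 0.697, -2.743]
force: [-0.2, 0.0, 0.8]
grip_width: 0.0618
grip_force: 0.0
n 3 row [0.015 0.003 0.779] [-0.001 -0.002 -0.001]
wrist blue collar [ 86.1 109.7] [0.423  0.3606 0.066 ] z 0.065
  insert top h -0.2808 r 0.0192 topcentre [0.5209 0.3416 0.1477] origin [0.5422 0.3506 0.1201]
wrist orange collar [ 89.7 110.8] [0.4587 0.2578 0.066 ] z 0.0651
  insert top h -0.2807 r 0.0193 topcentre [0.5538 0.2639 0.1479] origin [0.5751 0.2729 0.1203]
```

```bash
python3 -m inch '.32 .015 -.008 .779 0 0 0;.32 .015 -.008 .779 0 0 0;.32 0 0 .5 0 0 0;.32 0 0 .27 0 0 0;-1 0 0 0 0 0 0;-1 0 0 0 0 0 0;-1 0 0 0 0 0 0;-1 0 0 0 0 0 0;-1 0 0 0 0 0 0' 40
python3 - <<'E'
from h import *
M,o=cur();D=M[:3,3]-np.array([.5422,.3514,.1207]);print(D@d,D@ey,o["force"],o["moment"],o["grip_force"])
E
```

```text
time_s: 3.75
ee_pos: [0.5336, 0.3468, 0.1328]
eef_rot: [3.141, 0.7, -2.742]
force: [-5.3, -2.6, 6.2]
grip_width: 0.0376
grip_force: 40.0
0.015535434576039932 -0.0009386977967621975 [-5.34016209 -2.62196787  6.1980638 ] [-0.02706896  0.46942598  0.13043528] 40.00451646745205
```

```bash
python3 -m inch '-1 0 0 -.5 0 0 0;-1 0 0 -.75 0 0 0;-1 0 0 -.75 0 0 0;-1 0 0 -.4 0 0 0' 40
python3 - <<'E'
from h import *
M,o=cur();print(o["force"],o["moment"])
t=np.radians(70)
z=np.array([np.sin(t)*np.cos(a),np.sin(t)*np.sin(a),-np.cos(t)])
plan(M,T(frame(z,ey),[.43,.30,.54]))
E
```

```text
time_s: 4.25
ee_pos: [0.4905, 0.3284, 0.188]
eef_rot: [3.141, 0.699, -2.742]
force: [0.4, -0.5, -1.8]
grip_width: 0.0376
grip_force: 40.0
[ 0.38585398 -0.50161728 -1.76400048] [-0.16294344  0.46897677  0.03356756]
n 11 row [-0.748 -0.008 -0.804] [-0.    -0.272 -0.   ]
```

```bash
python3 -m inch '-1 -.748 -.008 -.804 0 -.272 0;-1 -.748 -.008 -.804 0 -.272 0;-1 -.748 -.008 -.804 0 -.272 0;-1 -.748 -.008 -.804 0 -.272 0;-1 -.748 -.008 -.804 0 -.272 0;-1 -.748 -.008 -.804 0 -.272 0;-1 -.748 -.008 -.804 0 -.272 0;-1 -.748 -.008 -.804 0 -.272 0;-1 -.748 -.008 -.804 0 -.272 0;-1 -.748 -.008 -.804 0 -.272 0' 40
python3 -m inch '-1 -.748 -.008 -.804 0 -.272 0;-1 0 0 0 0 0 0;-1 0 0 0 0 0 0'
python3 - <<'E'
from h import *
from station import camera
M,o=cur();print(o["force"],o["moment"])
c=camera("top");np.savez("t1.npz",**c)
u,v=px(c,M[:3,3]);print(u,v)
x,y=int(u),int(v);b=c["img"][y-45:y+45,x-50:x+50]
s=camera("scene");np.savez("s1.npz",**s);u,v=px(s,M[:3,3]);print(u,v)
x,y=int(u),int(v);b2=s["img"][max(0,y-45):y+45,x-50:x+50];b2=cv2.resize(b2,(100,90))
cv2.imwrite("pics/held1.png",cv2.resize(np.hstack([b,b2]),None,fx=4,fy=4,interpolation=cv2.INTER_CUBIC))
E
```

```text
time_s: 5.5
ee_pos: [0.4427, 0.3055, 0.5099]
eef_rot: [-3.141, 1.175, -2.742]
force: [0.5, -0.8, -0.3]
grip_width: 0.0377
grip_force: 40.0
time_s: 5.88
ee_pos: [0.431, 0.3004, 0.5376]
eef_rot: [-3.14, 1.218, -2.741]
force: [-0.0, -0.1, -1.5]
grip_width: 0.0374
grip_force: 40.0
[-0.03884951 -0.05554024 -1.45557313] [-0.24657066  0.67727294  0.02993184]
199.9006299250489 164.99865284701437
231.43678560436803 -21.56399743511049
```

View pics/held1.png

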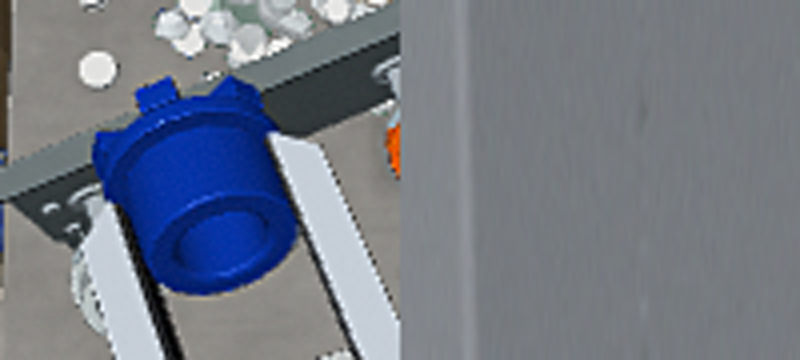

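The held blue insert is sharp in the left half. The middle lug's rim corners are at about (137,88) and (173,77), the right lug starts near (222,79) and the left lug ends near (112,131). I'll fit the slot phase with a silhouette model.

```bash
cat > phase.py <<'E'
from h import *
import sys
# slot phase in tool frame (angle about tool z from tool x towards tool y), by rendering silhouettes
def phase(c,M,mask,hold=.0155):
    best=[]
    x0,y0=[int(k) for k in px(c,M[:3,3])];S=8
    def pr(P): 
        q=(P@M[:3,:3].T+M[:3,3])@c["view"][:3,:3].T+c["view"][:3,3];q=q@c["intrinsics"].T
        return (q[:,:2]/q[:,2:]-[x0-40,y0-40])
    big=cv2.resize(mask[y0-40:y0+40,x0-40:x0+40],None,fx=S,fy=S,interpolation=cv2.INTER_LINEAR)>127
    lim=None
    for ph in range(-30,30,1):
        im=np.zeros((80*S,80*S),'uint8')
        def seg(t0,t1,h0,h1,ri,ro):
            t=np.radians(np.linspace(t0,t1,12))
            P=np.concatenate([np.c_[r*np.cos(t),r*np.sin(t),np.full(12,hold-h)] for r in(ri,ro) for h in(h0,h1)])
            # convex pieces small enough
            for i in range(11):
                idx=[i,i+1,12+i,13+i,24+i,25+i,36+i,37+i]
                cv2.fillConvexPoly(im,cv2.convexHull(((pr(P[idx])+.5)*S-.5).astype('f4')).round().astype(int),255)
        for k in range(6):
            w_=np.degrees(np.arcsin(4.5/20))
            seg(ph+60*k+w_,ph+60*k+60-w_,0,.007,.0115,.023)
        for k in range(12): seg(30*k,30*k+30,.007,.013,.0115,.023)
        for k in range(12): seg(30*k,30*k+30,.013,.016,.0115,.019)
        yy,xx=np.where(im>0)
        if lim is None:
            roi=np.zeros_like(im);cv2.circle(roi,tuple(((pr(np.array([[0,0,hold-.0]]))[0]+.5)*S).astype(int)),int(.040*c["intrinsics"][0,0]/(c["view"][2]@np.r_[M[:3,3],1])*S),255,-1)
            # only the far side, below h=.007 region: exclude pixels nearer grip
            t=np.radians(np.linspace(0,360,60));P=np.c_[.03*np.cos(t),.03*np.sin(t),np.full(60,hold-.014)]
            P2=P.copy();P2[:,2]=hold+.01
            r2=np.zeros_like(im);cv2.fillConvexPoly(r2,cv2.convexHull(((np.r_[pr(P),pr(P2)]+.5)*S).astype('f4')).astype(int),255)
            lim=(r2>0)
        best.append((((im>0)!=big)[lim].sum()/S/S,ph))
    best.sort();return best
E
cat > b.py <<'E'
from phase import *
import sys
lo,hi={"b":((105,100,30),(128,255,255)),"o":((3,120,90),(20,255,255))}[sys.argv[2]]
c=dict(np.load(sys.argv[1]));M,o=cur()
m=cv2.inRange(cv2.cvtColor(c["img"],cv2.COLOR_BGR2HSV),lo,hi)
for dx,dy in((0,0),(0,1.5),(0,-1.5),(1.5,0),(-1.5,0)):
    c2=dict(c);c2["intrinsics"]=c["intrinsics"].copy();c2["intrinsics"][0,2]+=dx;c2["intrinsics"][1,2]+=dy
    print(dx,dy,phase(c2,M,m)[:4])
E
python3 b.py t1.npz b
python3 - <<'E'
from h import *
c=dict(np.load("t1.npz"));M,o=cur()
N=M[:3,2];O=M[:3,3]+.0155*N;C=np.linalg.inv(c["view"])
for X,Y in((137,88),(173,77),(222,79),(112,131)):
    u,v=199-50+(X+.5)/4-.5,164-45+(Y+.5)/4-.5
    r=C[:3,:3]@np.linalg.inv(c["intrinsics"])@[u,v,1];o=C[:3,3]
    p=o+r*((O-o)@N)/(r@N);q=M[:3,:3].T@(p-O);print(np.degrees(np.arctan2(q[1],q[0])),np.hypot(q[0],q[1]))
E
```

```text
0 0 [(np.float64(416.40625), 25), (np.float64(416.859375), 24), (np.float64(416.90625), 26), (np.float64(416.921875), 28)]
0 1.5 [(np.float64(436.859375), 28), (np.float64(436.90625), 26), (np.float64(437.25), 27), (np.float64(437.40625), 25)]
0 -1.5 [(np.float64(463.46875), 22), (np.float64(464.453125), 21), (np.float64(464.875), 23), (np.float64(465.4375), 24)]
1.5 0 [(np.float64(483.28125), 24), (np.float64(483.375), 23), (np.float64(483.515625), 21), (np.float64(483.6875), 22)]
-1.5 0 [(np.float64(401.84375), -29), (np.float64(401.84375), 29), (np.float64(401.859375), -30), (np.float64(402.25), 28)]
169.21415155752598 0.024361895632375875
-169.47605026689257 0.022992617289267887
-136.83544876650046 0.021070344190321288
132.279030770694 0.020310344489445402
```

The corner readings put the middle lug at about 180° in the tool frame, so the slots are at 30° mod 60, and the silhouette fit agrees to within a few degrees. For blue the tool yaw must be −154.5°. I'll move above the blue chuck.

```bash
python3 - <<'E'
from h import *
M,o=cur()
y=np.radians(-154.5);R=Ro.from_euler('xyz',[np.pi,0,y]).as_matrix()
plan(M,T(R,[.424,.3625,.30]),10)
E
```

```text
n 10 row [0.47  0.207 0.701] [-0.016  0.698 -0.023]
```

```bash
python3 -m inch '-1 .47 .207 .701 -.016 .698 -.023;-1 .47 .207 .701 -.016 .698 -.023;-1 .47 .207 .701 -.016 .698 -.023;-1 .47 .207 .701 -.016 .698 -.023;-1 .47 .207 .701 -.016 .698 -.023;-1 .47 .207 .701 -.016 .698 -.023;-1 .47 .207 .701 -.016 .698 -.023;-1 .47 .207 .701 -.016 .698 -.023;-1 .47 .207 .701 -.016 .698 -.023;-1 .47 .207 .701 -.016 .698 -.023' 40
python3 -m inch '-1 0 0 1 0 0 0;-1 0 0 1 0 0 0;-1 0 0 1 0 0 0;-1 0 0 1 0 0 0;-1 0 0 1 0 0 0;-1 0 0 0 0 0 0;-1 0 0 0 0 0 0'
cat > loc.py <<'E'
from h import *
from station import camera
import sys
M,o=cur();print(M[:3,3].round(4),o["eef_rot"].round(4),o["force"].round(1))
name=sys.argv[1];lo,hi=(((105,100,30),(128,255,255)) if sys.argv[2]=="b" else ((3,120,90),(20,255,255)))
c=camera(name);np.savez("cur.npz",**c)
m=cv2.inRange(cv2.cvtColor(c["img"],cv2.COLOR_BGR2HSV),lo,hi)
K=c["intrinsics"];v,u=np.mgrid[0:420,0:560];dz=c["range_z"]
W=(np.stack([(u-K[0,2])/K[0,0]*dz,(v-K[1,2])/K[1,1]*dz,dz],-1)-c["view"][:3,3])@c["view"][:3,:3]
zt=M[2,3]-.0155+.036
s=W[(m>0)&(abs(W[...,2]-zt)<.006)&(np.hypot(W[...,0]-M[0,3],W[...,1]-M[1,3])<.03)]
zz=np.median(s[:,2]);s=s[abs(s[:,2]-zz)<.004]
print(len(s),"ztop",zz, "expect",zt,"minEnc",cv2.minEnclosingCircle(s[:,:2].astype('f4')))
x,y=[int(k) for k in px(c,M[:3,3])]
cv2.imwrite("pics/"+sys.argv[3],cv2.resize(c["img"][max(0,y-60):y+60,max(0,x-60):x+100],None,fx=5,fy=5,interpolation=cv2.INTER_CUBIC));print(x-60,y-60)
E
python3 loc.py top b hov1.png
```

```text
time_s: 7.22
ee_pos: [0.424, 0.3628, 0.2999]
eef_rot: [-3.141, -0.003, -2.697]
force: [0.7, -0.5, -1.7]
grip_width: 0.0371
grip_force: 40.0
time_s: 8.1
ee_pos: [0.4249, 0.3632, 0.1526]
eef_rot: [-3.142, 0.003, -2.696]
force: [-0.7, 0.2, -0.4]
grip_width: 0.0378
grip_force: 40.0
[0.4249 0.3632 0.1526] [-3.1416  0.0034 -2.6965] [-0.7  0.2 -0.4]
0 ztop nan expect 0.17309687971691143 minEnc ((0.0, 0.0), 0.0)
148 165
  return _methods._mean(a, axis=axis, dtype=dtype,
  ret = ret.dtype.type(ret / rcount)
```

View pics/hov1.png

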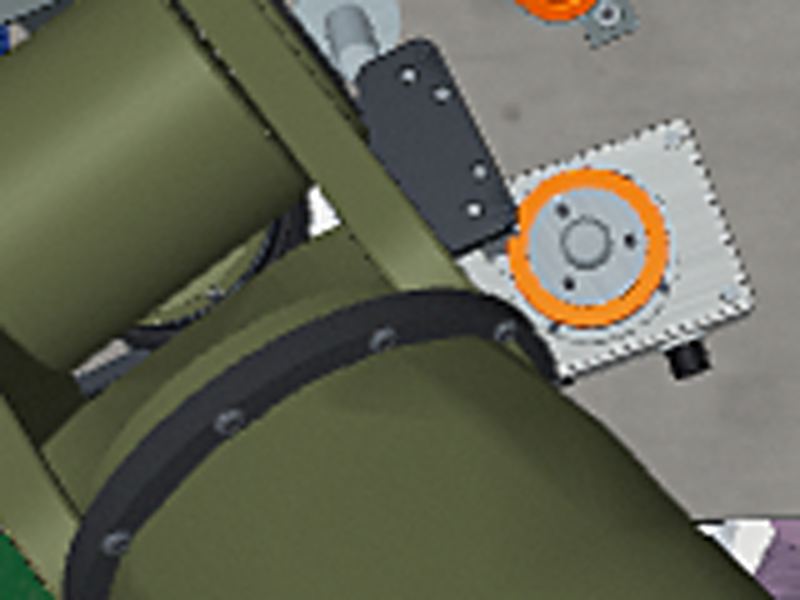

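The arm hides the blue chuck from the top camera. Instead I'll check the wrist camera's bias against the held insert's known pose, and compare insert and chuck in the scene camera.

```bash
python3 - <<'E'
from h import *
from station import camera
M,o=cur()
lo,hi=(105,100,30),(128,255,255)
for n in("wrist","scene"):
    c=camera(n);np.savez(n+"2.npz",**c)
    m=cv2.inRange(cv2.cvtColor(c["img"],cv2.COLOR_BGR2HSV),lo,hi)
    K=c["intrinsics"];v,u=np.mgrid[0:420,0:560];dz=c["range_z"]
    W=(np.stack([(u-K[0,2])/K[0,0]*dz,(v-K[1,2])/K[1,1]*dz,dz],-1)-c["view"][:3,3])@c["view"][:3,:3]
    s=W[(m>0)&(np.hypot(W[...,0]-M[0,3],W[...,1]-M[1,3])<.035)&(W[...,2]>.12)]
    zt=np.percentile(s[:,2],98);t=s[s[:,2]>zt-.003]
    (cx,cy),r=cv2.minEnclosingCircle(t[:,:2].astype('f4'))
    b=np.array([cx,cy])-M[:2,3]
    print(n,len(t),"ztop",zt,"exp",M[2,3]+.0205,"r",r,"bias world",b.round(4),"tool",(M[:3,:3].T@np.r_[b,0]).round(4))
s=dict(np.load("scene2.npz"))
im=s["img"][110:260,170:370];cv2.imwrite("pics/sc2.png",cv2.resize(im,None,fx=4,fy=4,interpolation=cv2.INTER_CUBIC))
E
```

```text
wrist 2787 ztop 0.17279272802827172 exp 0.17348948915431847 r 0.019647328183054924 bias world [-0.001  -0.0018] tool [ 0.0016 -0.0012 -0.    ]
scene 56 ztop 0.17188612854218369 exp 0.17348948915431847 r 0.02336379885673523 bias world [-0.0121  0.0016] tool [ 0.0102  0.0067 -0.    ]
```

View pics/sc2.png

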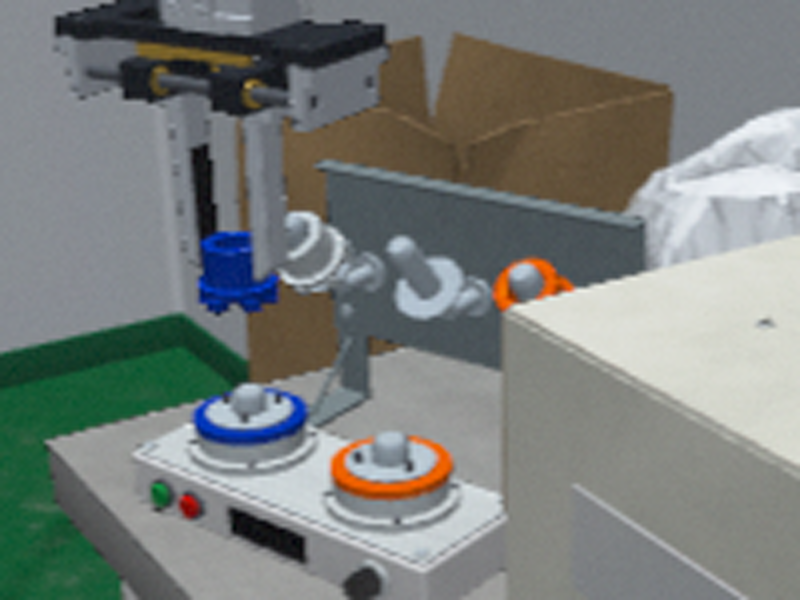

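The scene view shows the blue insert upright in the fingers at about (238,272), directly over the blue chuck. The slot-like lugs are visible at its foot. With the wrist bias taken out, it is centred within about 0.5 mm, so I'll lower it carefully.

```bash
python3 -m inch '-1 0 0 .8 0 0 0;-1 0 0 .7 0 0 0;-1 0 0 .3 0 0 0;-1 0 0 .1 0 0 0;-1 0 0 0 0 0 0'
python3 -m inch '-1 0 0 .07 0 0 0;-1 0 0 .07 0 0 0'
```

```text
time_s: 8.88
ee_pos: [0.4249, 0.3632, 0.0955]
eef_rot: [-3.142, 0.004, -2.696]
force: [0.4, -0.7, -0.6]
grip_width: 0.0372
grip_force: 40.0
time_s: 9.12
ee_pos: [0.4247, 0.3631, 0.0909]
eef_rot: [-3.142, 0.003, -2.696]
force: [-0.9, -0.1, -1.8]
grip_width: 0.0373
grip_force: 40.0
```

```bash
python3 -m inch '-1 0 0 .07 0 0 0;-1 0 0 .07 0 0 0;-1 0 0 0 0 0 0'
python3 -m inch '-1 0 0 .05 0 0 0;-1 0 0 .03 0 0 0;-1 0 0 0 0 0 0'
```

```text
time_s: 9.5
ee_pos: [0.4249, 0.3632, 0.0866]
eef_rot: [-3.142, 0.004, -2.696]
force: [2.0, 1.7, -1.3]
grip_width: 0.0379
grip_force: 40.0
time_s: 9.88
ee_pos: [0.4251, 0.3633, 0.0843]
eef_rot: [3.142, 0.004, -2.696]
force: [4.9, 3.9, 0.4]
grip_width: 0.0377
grip_force: 40.0
```

```bash
python3 -m inch '-1 -.025 0 0 0 0 0;-1 0 0 .05 0 0 0;-1 0 0 0 0 0 0'
python3 -m inch '-1 0 0 .03 0 0 0;-1 0 0 .02 0 0 0;-1 0 0 0 0 0 0'
```

```text
time_s: 10.25
ee_pos: [0.4255, 0.3635, 0.0839]
eef_rot: [-3.142, 0.004, -2.696]
force: [-2.2, -3.1, 15.7]
grip_width: 0.0377
grip_force: 40.0
time_s: 10.62
ee_pos: [0.4257, 0.3636, 0.0839]
eef_rot: [-3.142, 0.004, -2.696]
force: [-8.0, -6.7, 32.3]
grip_width: 0.0373
grip_force: 40.0
```

```bash
python3 -m inch '-1 0 0 -.05 0 0 0;-1 0 0 0 0 0 0'
python3 - <<'E'
from h import *
from station import camera
M,o=cur();print(M[:3,3],o["force"])
c=camera("wrist");m=cv2.inRange(cv2.cvtColor(c["img"],cv2.COLOR_BGR2HSV),(105,100,30),(128,255,255))
K=c["intrinsics"];v,u=np.mgrid[0:420,0:560];dz=c["range_z"]
W=(np.stack([(u-K[0,2])/K[0,0]*dz,(v-K[1,2])/K[1,1]*dz,dz],-1)-c["view"][:3,3])@c["view"][:3,:3]
s=W[(m>0)&(np.hypot(W[...,0]-M[0,3],W[...,1]-M[1,3])<.04)]
print(np.histogram(s[:,2],np.arange(.05,.115,.002)))
t=s[s[:,2]>np.percentile(s[:,2],97)-.003]
A=np.c_[t[:,:2]-M[:2,3],np.ones(len(t))];print("plane",np.linalg.lstsq(A,t[:,2],rcond=None)[0],len(t),cv2.minEnclosingCircle(t[:,:2].astype('f4')))
E
```

```text
time_s: 10.88
ee_pos: [0.4256, 0.3635, 0.084]
eef_rot: [3.142, 0.004, -2.696]
force: [-2.0, -2.9, 15.5]
grip_width: 0.0376
grip_force: 40.0
[0.4255552 0.3635096 0.0839615] [-1.99583399 -2.85239968 15.50759387]
(array([   0,    0,    5,    0,    2,   48,  219, 2015,  106,   19,   24,
         50,   30,  136,  649,  395,  154,  168,  162,  184,  174,  198,
        186,  198,  215,  505, 2267,   82,    5,    5,    0,    0]), array([0.05 , 0.052, 0.054, 0.056, 0.058, 0.06 , 0.062, 0.064, 0.066,
       0.068, 0.07 , 0.072, 0.074, 0.076, 0.078, 0.08 , 0.082, 0.084,
       0.086, 0.088, 0.09 , 0.092, 0.094, 0.096, 0.098, 0.1  , 0.102,
       0.104, 0.106, 0.108, 0.11 , 0.112, 0.114]))
plane [ 0.00368897 -0.00699397  0.10270556] 2797 ((0.42391884326934814, 0.36167827248573303), 0.019667234271764755)
```

The insert top reads 0.1027 m and the foot top about 0.079 m (home is 0.102 and 0.079), so it is seated. I'll release it and move up towards orange.

```bash
python3 -m inch '-1 0 0 -.03 0 0 0;.32 0 0 0 0 0 0;.32 0 0 0 0 0 0;.32 0 0 0 0 0 0;.32 0 0 -.6 0 0 0;.32 0 0 -1 0 0 0;.32 0 0 -1 0 0 0;.32 0 0 -1 0 0 0;.32 0 0 -1 0 0 0;.32 0 0 0 0 0 0'
python3 - <<'E'
from h import *
from station import camera
M,o=cur();print(o["force"])
c=camera("wrist");np.savez("w3.npz",**c);cv2.imwrite("pics/w3.png",c["img"])
m=cv2.inRange(cv2.cvtColor(c["img"],cv2.COLOR_BGR2HSV),(105,100,30),(128,255,255))
K=c["intrinsics"];v,u=np.mgrid[0:420,0:560];dz=c["range_z"]
W=(np.stack([(u-K[0,2])/K[0,0]*dz,(v-K[1,2])/K[1,1]*dz,dz],-1)-c["view"][:3,3])@c["view"][:3,:3]
s=W[(m>0)&(np.hypot(W[...,0]-M[0,3],W[...,1]-M[1,3])<.04)]
t=s[s[:,2]>np.percentile(s[:,2],97)-.003]
A=np.c_[t[:,:2]-M[:2,3],np.ones(len(t))];print("plane",np.linalg.lstsq(A,t[:,2],rcond=None)[0],len(t),cv2.minEnclosingCircle(t[:,:2].astype('f4')))
O=np.array([.5746,.2737,.1207])
plan(M,T(RG,O+.085*d))
plan(T(RG,O+.085*d),T(RG,O+.0155*d),3)
E
python3 m.py w3.npz
```

```text
time_s: 12.18
ee_pos: [0.4256, 0.3637, 0.2247]
eef_rot: [3.141, 0.008, -2.696]
force: [0.5, -0.0, 0.1]
grip_width: 0.062
grip_force: 0.0
[ 0.45275758 -0.00366489  0.07819031]
plane [-0.01756139  0.09693229  0.10336078] 938 ((0.4238685667514801, 0.36893564462661743), 0.025690456852316856)
n 5 row [-0.211 -0.947  0.339] [ 0.019 -0.791  0.049]
n 3 row [0.    0.    0.772] [-0. -0. -0.]
wrist blue collar [67.6 68.2] [0.4238 0.3615 0.066 ] z 0.0655Traceback (most recent call last):
  File "m.py", line 16, in <module>
    h=q@d;ht=np.percentile(h,97);s=q[h>ht-.004]
             ~~~~~~~~~~~~~^^^^^^
    return _quantile_unchecked(
        a, q, axis, out, overwrite_input, method, keepdims, weights)
    return _ureduce(a,
                    func=_quantile_ureduce_func,
    ...<5 lines>...
                    overwrite_input=overwrite_input,
                    method=method)
    r = func(a, **kwargs)
    result = _quantile(arr,
                       quantiles=q,
    ...<2 lines>...
                       out=out,
                       weights=wgt)
    slices_having_nans = np.isnan(arr[-1, ...])
                                  ~~~^^^^^^^^^
IndexError: index -1 is out of bounds for axis 0 with size 0
```

```bash
python3 - <<'E'
from h import *
t=dict(np.load("top0.npz"))
for p in((325,60),(325,100),(325,150),(320,195),(330,195),(318,205),(360,210)):print(p,w(t,*p).round(3))
c=dict(np.load("w3.npz"));m=cv2.inRange(cv2.cvtColor(c["img"],cv2.COLOR_BGR2HSV),(105,100,30),(128,255,255))
K=c["intrinsics"];v,u=np.mgrid[0:420,0:560];dz=c["range_z"]
W=(np.stack([(u-K[0,2])/K[0,0]*dz,(v-K[1,2])/K[1,1]*dz,dz],-1)-c["view"][:3,3])@c["view"][:3,:3]
s=W[(m>0)&(np.hypot(W[...,0]-.425,W[...,1]-.3625)<.022)];print(np.histogram(s[:,2],np.arange(.06,.14,.002)))
t=s[abs(s[:,2]-.1025)<.004];A=np.c_[t[:,:2]-[.425,.3625],np.ones(len(t))];print(np.linalg.lstsq(A,t[:,2],rcond=None)[0],cv2.minEnclosingCircle(t[:,:2].astype('f4')))
E
```

```text
(325, 60) [0.735 0.135 0.193]
(325, 100) [0.655 0.138 0.189]
(325, 150) [0.557 0.142 0.19 ]
(320, 195) [0.473 0.154 0.186]
(330, 195) [0.472 0.136 0.189]
(318, 205) [0.466 0.153 0.124]
(360, 210) [0.461 0.065 0.084]
(array([  0,   0,   0,   4,   0,   0,   0,   0,  24, 144, 138,  35,  25,
        40,  28,  43,  28,  37,  38,  38, 134, 770,  52,   0,   0,   0,
         0,   0,   0,   0,   0,   0,   0,   0,   0,   0,   0,   0,   0,
         0]), array([0.06 , 0.062, 0.064, 0.066, 0.068, 0.07 , 0.072, 0.074, 0.076,
       0.078, 0.08 , 0.082, 0.084, 0.086, 0.088, 0.09 , 0.092, 0.094,
       0.096, 0.098, 0.1  , 0.102, 0.104, 0.106, 0.108, 0.11 , 0.112,
       0.114, 0.116, 0.118, 0.12 , 0.122, 0.124, 0.126, 0.128, 0.13 ,
       0.132, 0.134, 0.136, 0.138, 0.14 ]))
[0.00075668 0.0052466  0.10271707] ((0.4244321286678314, 0.3621457517147064), 0.01906074956059456)
```

Blue is flat and home. The press box edge at y≈0.145 leaves about 2 cm to the gripper body, so the same grasp works for orange.

```bash
python3 -m inch '.32 -.211 -.947 .339 .019 -.791 .049;.32 -.211 -.947 .339 .019 -.791 .049;.32 -.211 -.947 .339 .019 -.791 .049;.32 -.211 -.947 .339 .019 -.791 .049;.32 -.211 -.947 .339 .019 -.791 .049;.32 0 0 0 0 0 0;.32 0 0 0 0 0 0' 40
python3 - <<'E'
from h import *
from station import camera
M,o=cur();O=np.array([.5746,.2738,.1207])
plan(M,T(RG,O+.0155*d),3)
c=camera("wrist");np.savez("w4.npz",**c)
K=c["intrinsics"];v,u=np.mgrid[0:420,0:560];dz=c["range_z"]
m=cv2.inRange(cv2.cvtColor(c["img"],cv2.COLOR_BGR2HSV),(3,120,90),(20,255,255))>0
W=(np.stack([(u-K[0,2])/K[0,0]*dz,(v-K[1,2])/K[1,1]*dz,dz],-1)-c["view"][:3,3])@c["view"][:3,:3]
q=W[m&(W[...,2]>.1)&(W[...,0]>.48)&(W[...,1]>.2)];ex=np.cross(ey,d)
h=q@d;ht=np.percentile(h,97);s=q[h>ht-.004]
(cx,cy),r=cv2.minEnclosingCircle(np.c_[s@ex,s@ey].astype('f4'));print(r,(cx*ex+cy*ey+(ht-.036)*d).round(4))
E
```

```text
time_s: 13.1
ee_pos: [0.5234, 0.2522, 0.1826]
eef_rot: [-3.14, 0.691, -2.74]
force: [0.5, 0.7, 0.2]
grip_width: 0.0619
grip_force: 0.0
n 3 row [-0.034  0.     0.751] [-0.001 -0.014  0.002]
0.01925555244088173 [0.5752 0.2721 0.1203]
```

```bash
python3 -m inch '.32 -.034 -.008 .751 0 -.014 0;.32 -.034 -.008 .751 0 -.014 0;.32 -.034 0 .5 0 -.014 0;.32 0 0 .24 0 0 0;-1 0 0 0 0 0 0;-1 0 0 0 0 0 0;-1 0 0 0 0 0 0;-1 0 0 0 0 0 0' 40
python3 -m inch '-1 0 0 -.4 0 0 0;-1 0 0 -.75 0 0 0;-1 0 0 -.75 0 0 0;-1 0 0 -.5 0 0 0'
python3 - <<'E'
from h import *
M,o=cur();t=np.radians(70)
z=np.array([np.sin(t)*np.cos(a),np.sin(t)*np.sin(a),-np.cos(t)])
plan(M,T(frame(z,ey),[.43,.28,.54]))
E
```

```text
time_s: 14.15
ee_pos: [0.5656, 0.2691, 0.1334]
eef_rot: [-3.14, 0.701, -2.74]
force: [-6.5, -0.4, 5.5]
grip_width: 0.0376
grip_force: 40.0
time_s: 14.65
ee_pos: [0.5219, 0.2505, 0.1886]
eef_rot: [-3.14, 0.7, -2.74]
force: [0.1, -0.1, -1.8]
grip_width: 0.0376
grip_force: 40.0
n 11 row [-0.735  0.19  -0.818] [-0.    -0.272  0.001]
```

```bash
python3 -m inch '-1 -.735 .19 -.818 0 -.272 0;-1 -.735 .19 -.818 0 -.272 0;-1 -.735 .19 -.818 0 -.272 0;-1 -.735 .19 -.818 0 -.272 0;-1 -.735 .19 -.818 0 -.272 0;-1 -.735 .19 -.818 0 -.272 0;-1 -.735 .19 -.818 0 -.272 0;-1 -.735 .19 -.818 0 -.272 0;-1 -.735 .19 -.818 0 -.272 0;-1 -.735 .19 -.818 0 -.272 0' 40
python3 -m inch '-1 -.735 .19 -.818 0 -.272 0;-1 0 0 0 0 0 0;-1 0 0 0 0 0 0'
python3 - <<'E'
from h import *
from station import camera
M,o=cur()
c=camera("top");np.savez("t2.npz",**c)
u,v=px(c,M[:3,3]);x,y=int(u),int(v);print(x,y)
cv2.imwrite("pics/held2.png",cv2.resize(c["img"][y-45:y+15,x-40:x+40],None,fx=8,fy=8,interpolation=cv2.INTER_CUBIC))
E
```

```text
time_s: 15.9
ee_pos: [0.4451, 0.2801, 0.5098]
eef_rot: [-3.139, 1.176, -2.739]
force: [0.5, 0.8, -2.2]
grip_width: 0.0377
grip_force: 40.0
time_s: 16.27
ee_pos: [0.4309, 0.2804, 0.5374]
eef_rot: [-3.137, 1.22, -2.738]
force: [-0.4, -0.9, -1.6]
grip_width: 0.0376
grip_force: 40.0
220 164
```

View pics/held2.png

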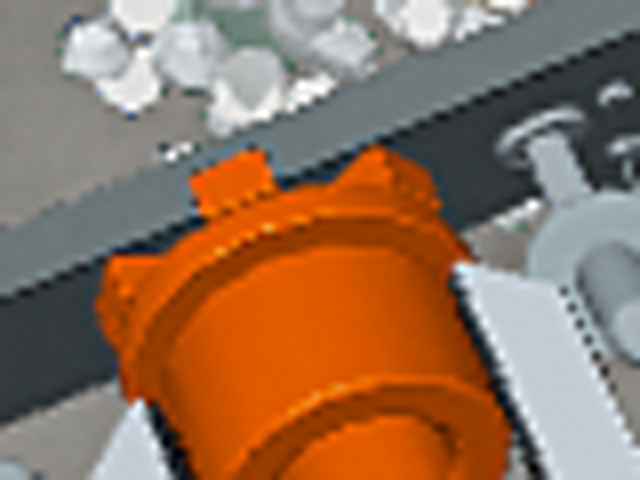

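The orange insert's middle-lug rim corners are at (190,177) and (266,150), the right lug starts at (372,150) and the left lug ends at about (150,257).

```bash
python3 - <<'E'
from h import *
c=dict(np.load("t2.npz"));M,o=cur()
N=M[:3,2];O=M[:3,3]+.0155*N;C=np.linalg.inv(c["view"])
for X,Y in((190,177),(266,150),(372,150),(150,257)):
    u,v=180+(X+.5)/8-.5,164-45+(Y+.5)/8-.5
    r=C[:3,:3]@np.linalg.inv(c["intrinsics"])@[u,v,1];o=C[:3,3]
    p=o+r*((O-o)@N)/(r@N);q=M[:3,:3].T@(p-O);print(np.degrees(np.arctan2(q[1],q[0])),np.hypot(q[0],q[1]))
for yaw in(-175.4,-115.4):
    plan(M,T(Ro.from_euler('xyz',[np.pi,0,np.radians(yaw)]).as_matrix(),[.4604,.2598,.30]),10)
E
python3 b.py t2.npz o
```

```text
167.5268526254532 0.024308815541873707
-169.43746236704584 0.02326748695212759
-134.38831404329613 0.022192650292140986
134.05703929983986 0.01944010893176288
n 10 row [ 0.456 -0.144  0.707] [0.111 0.693 0.16 ]
n 10 row [0.504 0.006 0.679] [-0.254  0.666 -0.362]
0 0 [(np.float64(410.234375), 27), (np.float64(410.96875), 26), (np.float64(411.609375), 28), (np.float64(411.625), 25)]
0 1.5 [(np.float64(445.921875), 25), (np.float64(446.359375), 24), (np.float64(446.421875), 26), (np.float64(446.71875), 27)]
0 -1.5 [(np.float64(437.984375), 21), (np.float64(438.453125), 22), (np.float64(438.578125), 23), (np.float64(439.359375), 24)]
1.5 0 [(np.float64(478.234375), 21), (np.float64(478.421875), 24), (np.float64(478.796875), 22), (np.float64(479.140625), 23)]
-1.5 0 [(np.float64(376.75), -29), (np.float64(377.109375), 29), (np.float64(377.71875), -30), (np.float64(377.734375), -28)]
```

```bash
python3 -m inch '-1 .456 -.144 .707 .111 .693 .16;-1 .456 -.144 .707 .111 .693 .16;-1 .456 -.144 .707 .111 .693 .16;-1 .456 -.144 .707 .111 .693 .16;-1 .456 -.144 .707 .111 .693 .16;-1 .456 -.144 .707 .111 .693 .16;-1 .456 -.144 .707 .111 .693 .16;-1 .456 -.144 .707 .111 .693 .16;-1 .456 -.144 .707 .111 .693 .16;-1 .456 -.144 .707 .111 .693 .16' 40
python3 -m inch '-1 0 0 1 0 0 0;-1 0 0 1 0 0 0;-1 0 0 1 0 0 0;-1 0 0 1 0 0 0;-1 0 0 1 0 0 0;-1 0 0 0 0 0 0;-1 0 0 0 0 0 0'
cat > bias.py <<'E'
from h import *
from station import camera
M,o=cur();c=camera("wrist");np.savez("w5.npz",**c)
m=cv2.inRange(cv2.cvtColor(c["img"],cv2.COLOR_BGR2HSV),(3,120,90),(20,255,255))>0
K=c["intrinsics"];v,u=np.mgrid[0:420,0:560];dz=c["range_z"]
W=(np.stack([(u-K[0,2])/K[0,0]*dz,(v-K[1,2])/K[1,1]*dz,dz],-1)-c["view"][:3,3])@c["view"][:3,:3]
g=np.hypot(W[...,0]-M[0,3],W[...,1]-M[1,3])
s=W[m&(g<.026)&(abs(W[...,2]-M[2,3]-.02)<.005)];z=np.median(s[:,2]);s=s[abs(s[:,2]-z)<.003]
(cx,cy),r=cv2.minEnclosingCircle(s[:,:2].astype('f4'));b=np.array([cx,cy])-M[:2,3]
A=np.c_[s[:,:2]-M[:2,3],np.ones(len(s))]
print("TCP",M[:3,3].round(4),"ztop",z.round(4),"exp",(M[2,3]+.0205).round(4),"r",round(r,4),"centre",round(cx,4),round(cy,4),"bias tool",(M[:3,:3].T@np.r_[b,0]).round(4),"plane",np.linalg.lstsq(A,s[:,2],rcond=None)[0].round(4))
r=m&(W[...,2]>.055)&(W[...,2]<.07)&(W[...,0]<.52)
if r.sum()>200:
    s=W[r];print("collar pts",len(s),np.median(s[:,2]),cv2.minEnclosingCircle(s[np.hypot(*(s[:,:2]-[.4596,.259]).T)<.038][:,:2].astype('f4')))
E
python3 bias.py
```

```text
time_s: 17.58
ee_pos: [0.4607, 0.26, 0.2998]
eef_rot: [-3.142, -0.004, -3.062]
force: [-0.5, -0.4, -2.4]
grip_width: 0.0374
grip_force: 40.0
time_s: 18.45
ee_pos: [0.4615, 0.2606, 0.1525]
eef_rot: [3.14, 0.003, -3.061]
force: [0.3, 0.6, -0.3]
grip_width: 0.0378
grip_force: 40.0
TCP [0.4615 0.2606 0.1525] ztop 0.1705 exp 0.173 r 0.0193 centre 0.4601 0.2591 bias tool [ 0.0015 -0.0013 -0.    ] plane [ 0.0018 -0.0008  0.1704]
collar pts 1563 0.0649506868840221 ((0.4612184762954712, 0.2587794065475464), 0.033949196338653564)
```

```bash
python3 -m inch '-1 0 0 .8 0 0 0;-1 0 0 .7 0 0 0;-1 0 0 .25 0 0 0;-1 0 0 0 0 0 0'
python3 -m inch '-1 0 0 .07 0 0 0;-1 0 0 .07 0 0 0;-1 0 0 0 0 0 0'
python3 -m inch '-1 0 0 .06 0 0 0;-1 0 0 .06 0 0 0;-1 0 0 0 0 0 0'
```

```text
time_s: 19.0
ee_pos: [0.4615, 0.2607, 0.1]
eef_rot: [3.141, 0.003, -3.061]
force: [-0.8, -0.2, -2.6]
grip_width: 0.0376
grip_force: 40.0
time_s: 19.38
ee_pos: [0.4612, 0.2606, 0.0953]
eef_rot: [3.141, 0.002, -3.061]
force: [-0.1, -0.2, -1.9]
grip_width: 0.0377
grip_force: 40.0
time_s: 19.75
ee_pos: [0.4611, 0.2606, 0.0914]
eef_rot: [3.141, 0.002, -3.061]
force: [-0.2, -0.6, -1.1]
grip_width: 0.0378
grip_force: 40.0
```

```bash
python3 -m inch '-1 0 0 .05 0 0 0;-1 0 0 .05 0 0 0;-1 0 0 0 0 0 0'
python3 -m inch '-1 0 0 .05 0 0 0;-1 0 0 .04 0 0 0;-1 0 0 0 0 0 0'
python3 -m inch '-1 0 0 .05 0 0 0;-1 0 0 .0 0 0 0;-1 0 0 0 0 0 0'
```

```text
time_s: 20.12
ee_pos: [0.4612, 0.2606, 0.0884]
eef_rot: [3.141, 0.002, -3.061]
force: [0.5, -0.4, -1.4]
grip_width: 0.0374
grip_force: 40.0
time_s: 20.5
ee_pos: [0.4614, 0.2606, 0.0859]
eef_rot: [3.141, 0.003, -3.061]
force: [2.2, -1.8, -2.4]
grip_width: 0.0379
grip_force: 40.0
time_s: 20.88
ee_pos: [0.4616, 0.2606, 0.0848]
eef_rot: [3.141, 0.003, -3.061]
force: [2.2, -2.3, 4.1]
grip_width: 0.0379
grip_force: 40.0
```

```bash
python3 -m inch '-1 0 0 .05 0 0 0;-1 0 0 .0 0 0 0'
python3 bias.py
```

```text
time_s: 21.12
ee_pos: [0.4617, 0.2607, 0.0847]
eef_rot: [3.141, 0.004, -3.061]
force: [-5.6, -6.1, 22.0]
grip_width: 0.0374
grip_force: 40.0
TCP [0.4617 0.2607 0.0847] ztop 0.1027 exp 0.1052 r 0.0196 centre 0.4606 0.2589 bias tool [ 0.0012 -0.0017 -0.    ] plane [ 0.0015 -0.002   0.1026]
collar pts 2409 0.06490052238709693 ((0.4606974720954895, 0.2578887343406677), 0.03362031653523445)
```

The orange insert bottoms out at a top height of 0.1027, the same as blue at home. I'll release it, retreat and verify.

```bash
python3 -m inch '-1 0 0 -.06 0 0 0;.32 0 0 0 0 0 0;.32 0 0 0 0 0 0;.32 0 0 0 0 0 0;.32 0 0 -.6 0 0 0;.32 0 0 -1 0 0 0;.32 0 0 -1 0 0 0;.32 0 0 -1 0 0 0;.32 0 0 -1 0 0 0;.32 0 0 -1 0 0 0'
python3 -m inch '.32 1 0 -.5 0 0 0;.32 1 0 -.3 0 0 0;.32 0 0 0 0 0 0;.32 0 0 0 0 0 0;.32 0 0 0 0 0 0'
python3 - <<'E'
from h import *
from station import camera
c=camera("wrist");cv2.imwrite("pics/fin.png",c["img"])
K=c["intrinsics"];v,u=np.mgrid[0:420,0:560];dz=c["range_z"]
W=(np.stack([(u-K[0,2])/K[0,0]*dz,(v-K[1,2])/K[1,1]*dz,dz],-1)-c["view"][:3,3])@c["view"][:3,:3]
for lo,hi,p in(((105,100,30),(128,255,255),[.4245,.362]),((3,120,90),(20,255,255),[.4605,.2585])):
    m=cv2.inRange(cv2.cvtColor(c["img"],cv2.COLOR_BGR2HSV),lo,hi)>0
    s=W[m&(np.hypot(W[...,0]-p[0],W[...,1]-p[1])<.024)&(abs(W[...,2]-.103)<.008)];z=np.median(s[:,2]);s=s[abs(s[:,2]-z)<.003]
    k=W[m&(np.hypot(W[...,0]-p[0],W[...,1]-p[1])<.039)&(abs(W[...,2]-.065)<.004)]
    print(z,np.linalg.lstsq(np.c_[s[:,:2]-p,np.ones(len(s))],s[:,2],rcond=None)[0].round(4),cv2.minEnclosingCircle(s[:,:2].astype('f4')),"collar",cv2.minEnclosingCircle(k[:,:2].astype('f4')))
E
```

```text
time_s: 22.42
ee_pos: [0.4607, 0.2605, 0.2536]
eef_rot: [3.141, 0.002, -3.061]
force: [-0.5, 0.3, -0.2]
grip_width: 0.0622
grip_force: 0.0
time_s: 23.05
ee_pos: [0.4015, 0.2555, 0.2759]
eef_rot: [3.141, 0.001, -3.061]
force: [-0.2, 0.4, -0.0]
grip_width: 0.0619
grip_force: 0.0
0.10259771623833627 [-0.0007  0.0014  0.1026] ((0.42461466789245605, 0.3616586923599243), 0.019046567380428314) collar ((0.4253935217857361, 0.3617272675037384), 0.03366392105817795)
0.1027162687409216 [ 0.0007 -0.002   0.1028] ((0.46006980538368225, 0.2591823637485504), 0.01906653866171837) collar ((0.46073290705680847, 0.25843510031700134), 0.03366494178771973)
```

View pics/fin.png

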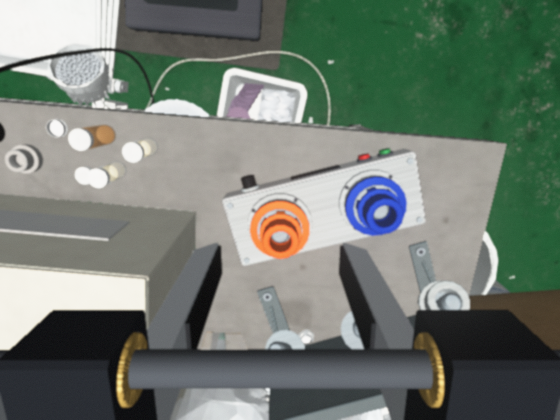

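The final view shows the orange insert on the orange chuck at (280,233) and the blue insert on the blue chuck at (379,208). Both are flat, centred within 1 mm and at seat height. The grey insert at (445,300) and the vials at (90,137), (139,151), (95,176) look undisturbed.

```bash
python3 -c "
from station import ticket
print(ticket.hand_in())"
```

```text
the job is handed in; nothing more can be done
None
```

The job is handed in at about 23 s: the blue and orange inserts sit fully home on their own chucks (final camera check: flat, within about 1 mm of centre), and the grey insert and vials looked undisturbed; no verdict was returned.

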